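Make up a prescription order tray

TASK

Make up the order in the grey tray: stand the carton with one green band on the green pad, the carton with one orange band on the orange pad and the bottle with the blue cap on the blue pad, each upright within its own compartment, set down gently and not dropped. The carton with two green bands (another strength) and the bottle with the red cap do not belong: leave them, the tape dispenser and the pen cup where they stand.

Things in the scene. Friction and masses are not known exactly. Their poses are not given: they have to be found in the camera images.
- carton_green_center (a point): White medicine carton with ONE broad green band (26 mm) round its middle, 70 mm long (its x), 36 mm wide (its y), 60 mm high, about 90 g, rigid, standing on the counter. The point is its centre, 30 mm up; z is up. It goes on the green pad.
- carton_orange_center (a point): White medicine carton with ONE broad orange band (26 mm) round its middle, 70 mm long (its x), 36 mm wide (its y), 60 mm high, about 90 g, rigid, standing on the counter. The point is its centre, 30 mm up; z is up. It goes on the orange pad.
- bottle_blue_center (a point): White round plastic tablet bottle with a blue screw cap (shut; do not open), 40 mm in diameter (cap 38 mm, over the top 17 mm), 70 mm high, about 80 g, standing on the counter. The point is its centre, on the axis 35 mm up; z is up. It goes on the blue pad.
- carton_double_center (a point): Look-alike: white medicine carton with TWO narrow green bands (13 mm), one near each end, 70 mm long (its x), 36 mm wide (its y), 60 mm high, about 90 g, rigid, standing on the counter. The point is its centre, 30 mm up; z is up. Leave it where it stands.
- bottle_red_center (a point): White round plastic tablet bottle with a red screw cap (shut; do not open), 40 mm in diameter (cap 38 mm, over the top 17 mm), 70 mm high, about 80 g, standing on the counter. The point is its centre, on the axis 35 mm up; z is up. Look-alike: leave it where it stands.
- pad_green_top (a point): Green pad, 94 x 94 x 2 mm, on the floor of a compartment of the grey order tray (fixed). Tray: three compartments in a row along its y, 104 mm apart, each 100 x 100 mm inside; walls and dividers 4 mm thick, tops 18 mm above the counter. Which colour lies where changes. Point: centre of the pad's top face, 6 mm above the counter; x, y along the tray's sides, z up.
- pad_orange_top (a point): Orange pad, 94 x 94 x 2 mm, on the floor of a compartment of the grey order tray (fixed). Tray: three compartments in a row along its y, 104 mm apart, each 100 x 100 mm inside; walls and dividers 4 mm thick, tops 18 mm above the counter. Which colour lies where changes. Point: centre of the pad's top face, 6 mm above the counter; x, y along the tray's sides, z up.
- pad_blue_top (a point): Blue pad, 94 x 94 x 2 mm, on the floor of a compartment of the grey order tray (fixed). Tray: three compartments in a row along its y, 104 mm apart, each 100 x 100 mm inside; walls and dividers 4 mm thick, tops 18 mm above the counter. Which colour lies where changes. Point: centre of the pad's top face, 6 mm above the counter; x, y along the tray's sides, z up.
- tape_center (a point): Black desk tape dispenser with a roll of tape, 150 (x) x 60 (y) x 82 mm high, 0.9 kg, standing beside the tray; the point is on its middle, 41 mm up. Leave it alone.
- pens_center (a point): White pen cup, 72 mm in diameter and 90 mm high, holding three pens that reach 130 mm up, 0.35 kg, standing beside the tray; the point is on its axis, 45 mm up. Leave it alone.
Mind the look-alikes: they are no part of the job. Leave any yellow look-alike of the part that bears carton_orange_center alone.

How it is judged:
By the outcome, as a careful person would: the job done as asked, in the order asked, and still so for the second after the job is handed in, with the robot touching nothing.
It also fails if it takes over 93 s, if anything falls off the work surface, if the arm or the gripper's body presses on something with over 40 N, if the wrist force passes 120 N, or if a joint passes its speed limit or range.

ROBOT

A 6-joint arm with a two-finger parallel gripper is mounted at the origin on the work surface. World frame = base frame: x ahead of the robot, y to its left, z up, the work surface at z = 0. Lengths are in m, angles in degrees, forces in N, time in s.
With the tool pointing down it reaches from about 0.25 to 0.725 m from the base axis. Payload 9.7 kg.
Tool frame: the origin (TCP) lies midway between the tips of the shut fingers; the grasp point (between the pads) lies 19 mm behind it (bot.pinch_z is the distance from the TCP to the grasp point, in m); z points along the fingers, y is the line along which they close (so a half turn about z gives the same grasp; the last joint's range is limited). The gripper opens to 85 mm and grips with 20 to 120 N. Pads are 22 mm wide; open, the fingers measure 114 mm over their backs; the gripper's body (76 mm by 85 mm) begins 54 mm behind the grasp point. The pads swing forward as they close: fully open they stand 13 mm farther back than shut.
Start: joints at [-70.015, 4.979, 10.078, 95.1, 0, 90], TCP at [0.188, -0.517, 0.201] pointing down, gripper open.
Joint ranges: [-179.16, 179.16], [-48.56, 103.87], [-65.8, 70.77], [-126.05, 130.52], [-82.76, 87.17], [-180, 180]. Speed limits (degrees/s): [127.2, 127.2, 147.25, 180, 180, 180].

INTERFACE

Orientations are given as [roll, pitch, yaw] about the fixed x, y, z axes, in that order (R = Rz(yaw) Ry(pitch) Rx(roll)).
In Python, from workcell import sensors, camera, camera_params, ticket, bot gives the robot as it stands.
- The arm moves only by the shell command python3 -m jog 'ROWS' [FORCE]. ROWS is JSON, a list that holds one entry, the list of rows, each a list of 5 numbers: the shift along the world's x, y, z in units of 50 mm (1.0 is 50 mm), then the turn about the world's z in units of 5 degrees (1.0 is 5 degrees), then the opening, from 0 (shut) to 1 (fully open). In form: [[[tx, ty, tz, yaw, grip], ...]]. A call has 1 to 8 rows; each row shifts and turns the commanded pose from where the row before left it; what a row does not reach is not made up. A row lasts 1/10 s, in which the tool goes at most 50 mm and 8.59 degrees, less where a joint would pass 70% of its speed; a pose out of reach is approached as far as the arm can. A call is refused whole if a number of a shift passes 1 or a number of a turn 1, either way. A call with a gripper value outside its range is refused whole. The fingers move at their own pace and stop on an object; FORCE is the grip in N (left out, the last holds). Time passes only in rows, so rows that do not move let the fingers close. It gives the time, the measured TCP pose, the force, the opening and the grip force at its end, in the units of the state.
- sensors.get_obs(): the state, without advancing time (a new reading comes with each control period).
- camera(name): name is "scene" or "top" or "wrist"; returns the picture (420x560x3 uint8, blue, green, red); there is no depth.
- camera_params(name): a dict with "fx", "fy", "cx", "cy" (pixels), "k1" (the pictures are not rectified: a ray, as slopes to the right and down, at radius r is drawn at 1 + k1 r^2 times it, then the intrinsics apply), "T" (4x4, takes a point from camera to world coordinates); the wrist camera has in their place "tool_from_camera" (4x4, takes a point from camera to tool coordinates, whose origin is the TCP and whose axes are the flange's). Camera axes: x right, y down, z forward; pixel columns grow to the right and rows downward; lengths in m; the calibration is good to about 2 mm. A picture is of the moment at which its call begins: read the wrist's pose just before it. camera_params takes no time and is no camera call.
- ticket.job_done(): hands the job in; it is judged then, once.
The state is a dict: "time": time; "q": joint angles; "qd": joint speeds; "joint_efforts": joint torques, N m; "ee_pos": TCP position; "tcp_rot": TCP orientation; "wrist_force": force on the tool from outside, world axes, zero at the start; "torque": the same for the moment, N m; "opening": finger opening in m; "grasp_force": force on a finger pad.
Only numpy, scipy, OpenCV 4.12 (cv2) and the standard library are available. Lean on these libraries where they do the work, as an engineer would, in place of code of your own. Each camera call takes 0.05 s, during which the arm holds its last target. There are 200 camera calls.

## Working session

There is one attempt and no reset: what is moved stays moved. The work goes in short steps, Python scripts to look and compute and a shell command to move; the robot and the scene stay as the last step left them, time stands still between calls to the robot, and variables do not carry over. Pictures are saved under pics/ and viewed, at most 14 in all, crops included, and the job is handed in when it is done.

```bash
mkdir -p pics; ls; python3 - <<'E'
from workcell import sensors,camera,camera_params,bot
import cv2,numpy as np
for n in("top","scene"):
    im=camera(n);cv2.imwrite(f"pics/{n}0.png",im);cv2.imwrite(f"pics/{n}0b.png",cv2.resize(im,(800,600),interpolation=cv2.INTER_CUBIC))
    print(n,{k:np.round(v,4).tolist() for k,v in camera_params(n).items()})
print(sensors.get_obs()["tcp_rot"],bot.pinch_z)
E
```

```text
pics
top {'fx': 488.1228, 'fy': 488.1228, 'cx': 283.8665, 'cy': 210.1797, 'k1': 0.0, 'T': [[-0.0242, -0.9891, 0.1454, 0.308], [-0.9996, 0.026, 0.0102, 0.0066], [-0.0138, -0.1451, -0.9893, 1.1854], [0.0, 0.0, 0.0, 1.0]]}
scene {'fx': 398.2528, 'fy': 398.2528, 'cx': 280.8623, 'cy': 211.5179, 'k1': -0.0548, 'T': [[0.8319, 0.3294, -0.4465, 0.9761], [0.5549, -0.4979, 0.6665, -0.7409], [-0.0028, -0.8022, -0.597, 0.7286], [0.0, 0.0, 0.0, 1.0]]}
[-1.79926917e+02  1.00321030e-03  1.99822001e+01] 0.0187
```

View pics/top0b.png

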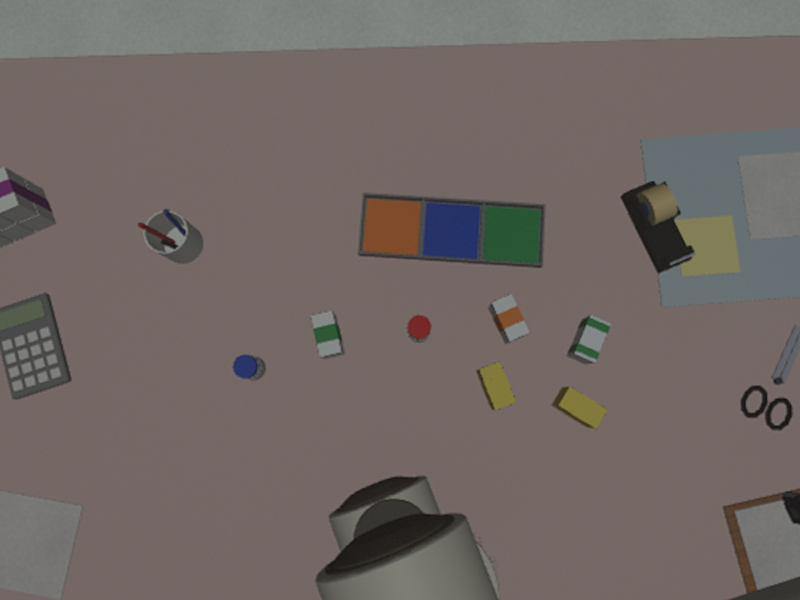

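View pics/scene0b.png

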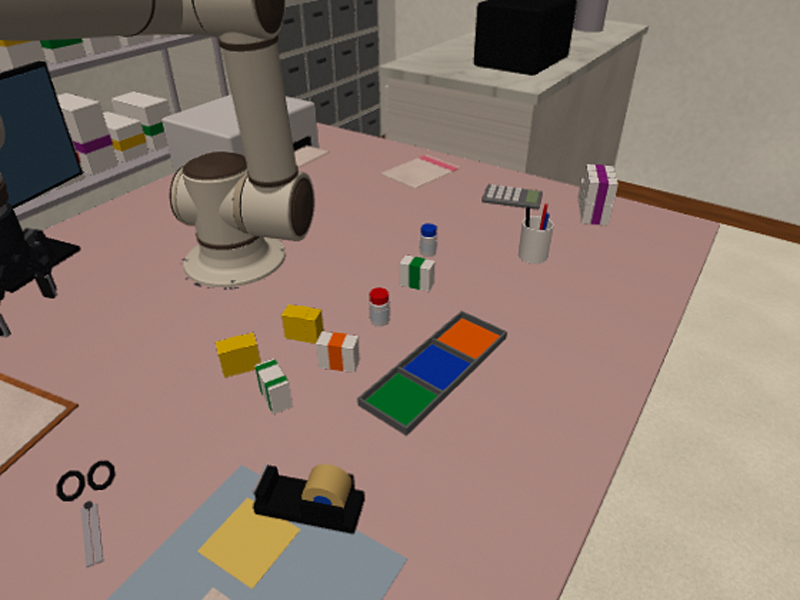

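The top picture shows the cartons (zoomed px): single green (326,334), single orange (509,318), double green (590,340). The blue-cap bottle is at (246,366) and the red one at (419,327). The pads are orange (392,226), blue (452,230) and green (513,235). Two yellow look-alikes stand at (496,386) and (580,407).

```bash
cat >h.py <<'E'
import numpy as np,cv2
from workcell import sensors,camera,camera_params,bot
from scipy.spatial.transform import Rotation as R
def toolT():
    o=sensors.get_obs();T=np.eye(4);T[:3,:3]=R.from_euler("xyz",o["tcp_rot"],degrees=True).as_matrix();T[:3,3]=o["ee_pos"];return T
def ray(name,u,v,z,T=None):
    c=camera_params(name);T=c["T"] if T is None else T
    d=np.array([(u-c["cx"])/c["fx"],(v-c["cy"])/c["fy"]]);s=d.copy()
    for _ in range(10): s=d/(1+c["k1"]*(s@s))
    T=np.array(T);w=T[:3,:3]@np.r_[s,1];p=T[:3,3]
    return p+w*(z-p[2])/w[2]
E
python3 - <<'E'
from h import *
im=cv2.imread("pics/top0.png")
def t(x,y,w,h): # source crop -> 400x300
    return cv2.resize(im[y:y+h,x:x+w],(400,300),interpolation=cv2.INTER_CUBIC)
m=np.vstack([np.hstack([t(208,212,40,30),t(336,207,40,30)]),np.hstack([t(158,242,40,30),t(240,108,160,120)])])
cv2.imwrite("pics/m0.png",np.clip(m*1.6,0,255).astype(np.uint8))
for n,u,v,z in [("g",326,334,.06),("o",509,318,.06),("b",246,366,.07),("dbl",592,340,.06),("red",419,327,.07),("y1",496,386,.06),("y2",582,407,.06),("pO",392,226,.006),("pB",452,230,.006),("pG",513,235,.006),("cup",165,230,.09)]:
    print(n,ray("top",u*.7,v*.7,z).round(3))
E
```

```text
g [0.421 0.148 0.06 ]
o [ 0.44  -0.149  0.06 ]
b [0.372 0.276 0.07 ]
dbl [ 0.401 -0.281  0.06 ]
red [ 0.428 -0.003  0.07 ]
y1 [ 0.331 -0.123  0.06 ]
y2 [ 0.295 -0.258  0.06 ]
pO [0.612 0.039 0.006]
pB [ 0.602 -0.065  0.006]
pG [ 0.59  -0.17   0.006]
cup [0.594 0.405 0.09 ]
```

View pics/m0.png

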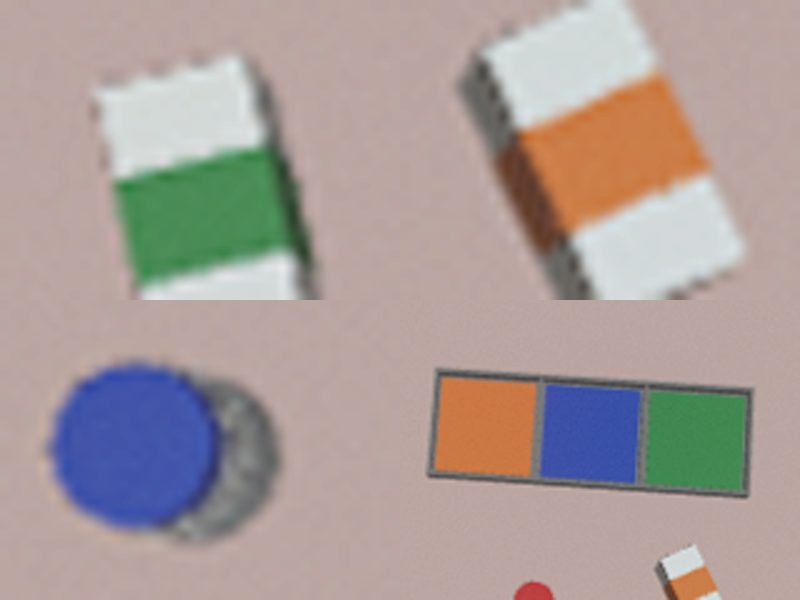

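```bash
python3 - <<'E'
from h import *
def f(x0,y0,s,z,pts): return np.array([ray("top",x0+x/s-.5+.5/s,y0+y/s-.5+.5/s,z)[:2] for x,y in pts])
def yaw(P): # long axis from corners a(tl) b(tr) c(br) d(bl)
    l=(P[0]+P[1]-P[2]-P[3]);c=(P[0]+P[3]-P[1]-P[2]);c2=np.array([c[1],-c[0]])
    return [round(float(np.degrees(np.arctan2(v[1],v[0]))),1) for v in (l,c2)]
g=f(208,212,10,.06,[(115,182),(268,147),(300,248),(138,285)]);print("g",g.mean(0).round(4),yaw(g))
o=f(336,207,10,.06,[(122,132),(260,75),(310,165),(168,235)]);print("o",o.mean(0).round(4),yaw(o))
print("b",f(158,242,10,.07,[(133,145)]).round(4))
for n,p in dict(O=[(38,78),(137,81),(132,176),(32,172)],B=[(145,83),(240,88),(237,183),(141,179)],G=[(249,90),(347,95),(343,190),(245,185)]).items():
    P=f(240,108,2.5,.006,p);print(n,P.mean(0).round(4),yaw(P))
ob=sensors.get_obs();print({k:np.round(ob[k],3) for k in ("time","q","ee_pos","tcp_rot","opening")})
print(camera_params("wrist"))
E
```

```text
g [0.4231 0.1488] [14.5, 11.5]
o [ 0.4419 -0.1508] [23.8, 22.9]
b [[0.3728 0.2789]]
O [0.6121 0.0411] [-4.5, -3.7]
B [ 0.6026 -0.0638] [-4.0, -4.4]
G [ 0.5929 -0.1675] [-5.0, -4.6]
{'time': np.float64(0.1), 'q': array([-7.0017e+01,  5.0100e+00,  1.0038e+01,  9.5101e+01, -1.0000e-03,
        9.0001e+01]), 'ee_pos': array([ 0.188, -0.517,  0.201]), 'tcp_rot': array([-1.79927e+02,  1.00000e-03,  1.99820e+01]), 'opening': np.float64(0.086)}
{'fx': 308.74084592317524, 'fy': 308.74084592317524, 'cx': 281.13264517544917, 'cy': 203.78425649140416, 'k1': -0.051727657065414365, 'tool_from_camera': array([[-8.28421178e-04, -9.65942451e-01, -2.58755665e-01,
         6.60904703e-02],
       [ 9.99999542e-01, -9.24217437e-04,  2.48574493e-04,
        -1.08004567e-03],
       [-4.79255152e-04, -2.58755341e-01,  9.65942775e-01,
        -1.72840013e-01],
       [ 0.00000000e+00,  0.00000000e+00,  0.00000000e+00,
         1.00000000e+00]])}
```

```bash
r='[0.294,0.833,0,-0.08,1]'; python3 -m jog '[[[0.294,0.833,0,-0.08,1],[0.294,0.833,0,-0.08,1],[0.294,0.833,0,-0.08,1],[0.294,0.833,0,-0.08,1],[0.294,0.833,0,-0.08,1],[0.294,0.833,0,-0.08,1],[0.294,0.833,0,-0.08,1],[0.294,0.833,0,-0.08,1]]]' 40; python3 -m jog '[[[0.294,0.833,0,-0.08,1],[0.294,0.833,0,-0.08,1],[0.294,0.833,0,-0.08,1],[0.294,0.833,0,-0.08,1],[0.294,0.833,0,-0.08,1],[0.294,0.833,0,-0.08,1],[0.294,0.833,0,-0.08,1],[0.294,0.833,0,-0.08,1]]]'
python3 -m jog '[[[0,0,0,0,1],[0,0,0,0,1]]]'
python3 - <<'E'
from h import *
T=toolT();im=camera("wrist");cv2.imwrite("pics/w1.png",im);np.save("w1.npy",T);print(T[:3,3])
E
```

```text
time: 0.9
ee_pos: [0.3056, -0.182, 0.2011]
tcp_rot: [180.0, -0.0, 16.7]
wrist_force: [0.8, -0.4, -0.2]
opening: 0.0853
grasp_force: 0.0
time: 1.7
ee_pos: [0.4297, 0.1278, 0.2011]
tcp_rot: [-178.8, 0.0, 15.9]
wrist_force: [0.3, -0.8, -0.4]
opening: 0.0858
grasp_force: 0.0
time: 1.9
ee_pos: [0.4296, 0.1249, 0.2007]
tcp_rot: [-178.9, 0.1, 15.5]
wrist_force: [0.0, 0.0, -0.4]
opening: 0.0848
grasp_force: 0.0
[0.42957047 0.1249376  0.20068388]
```

View pics/w1.png

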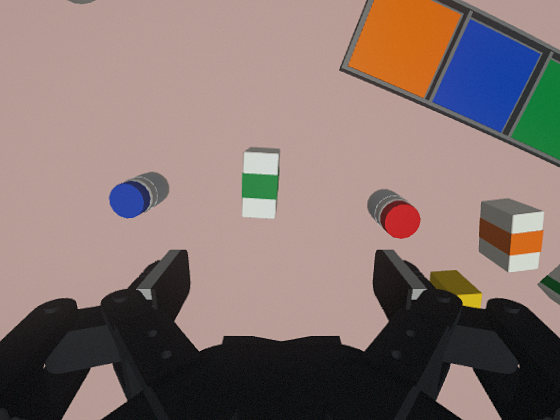

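The wrist view shows the green carton's band top centred near (260,186), the blue cap at (129,199) and the red cap at (401,219). The orange carton's top band is near (526,244). The tray is at the upper right.

```bash
python3 - <<'E'
from h import *
Tt=np.load("w1.npy");C=np.array(camera_params("wrist")["tool_from_camera"])
for n,u,v,z in [("g",260,186.5,.06),("gtop",261,151,.06),("gbot",259.5,218,.06),("o",526,244,.06),("b",129,199,.07),("r",401,219,.07),("padO corner tl",371,0,.006)]:
    print(n,ray("wrist",u,v,z,Tt@C).round(4))
o=sensors.get_obs();print(o["q"].round(2),o["tcp_rot"].round(2))
E
```

```text
g [0.4229 0.1498 0.06  ]
gtop [0.4586 0.1579 0.06  ]
gbot [0.3896 0.1417 0.06  ]
o [ 0.4402 -0.1511  0.06  ]
b [0.3758 0.2775 0.07  ]
r [0.4315 0.0008 0.07  ]
padO corner tl [0.6397 0.0884 0.006 ]
[ 15.39  -8.95  -3.49  95.54   1.11 179.95] [-1.7889e+02  8.0000e-02  1.5440e+01]
```

The wrist joint is at its limit, so I'll take the half-turn grasp: yaw +178°, with q6 near 6°.

```bash
python3 -m jog '[[[0,0,0,1,1],[0,0,0,1,1],[0,0,0,1,1],[0,0,0,1,1],[0,0,0,1,1],[0,0,0,1,1],[0,0,0,1,1],[0,0,0,1,1]]]' >/dev/null; python3 -m jog '[[[0,0,0,1,1],[0,0,0,1,1],[0,0,0,1,1],[0,0,0,1,1],[0,0,0,1,1],[0,0,0,1,1],[0,0,0,1,1],[0,0,0,1,1]]]' >/dev/null;python3 -m jog '[[[0,0,0,1,1],[0,0,0,1,1],[0,0,0,1,1],[0,0,0,1,1],[0,0,0,1,1],[0,0,0,1,1],[0,0,0,1,1],[0,0,0,1,1]]]' >/dev/null;python3 -m jog '[[[0,0,0,1,1],[0,0,0,1,1],[0,0,0,1,1],[0,0,0,1,1],[0,0,0,1,1],[0,0,0,1,1],[0,0,0,1,1],[0,0,0,1,1]]]'; python3 -m jog '[[[0,0.1,0,1,1],[0,0.1,0,1,1],[0,0.1,0,1,1],[-0.06,0.1,0,0.6,1],[-0.08,0.1,0,0,1],[0,0,0,0,1],[0,0,0,0,1]]]'; python3 -c "
from h import *
print(sensors.get_obs()['q'].round(2))"
```

```text
time: 5.15
ee_pos: [0.4294, 0.1238, 0.2017]
tcp_rot: [-178.9, 0.0, 175.6]
wrist_force: [-0.2, -1.2, 0.6]
opening: 0.0854
grasp_force: 0.0
time: 5.85
ee_pos: [0.4227, 0.1495, 0.2015]
tcp_rot: [-178.9, 0.0, -166.6]
wrist_force: [-0.3, 0.2, -0.3]
opening: 0.0849
grasp_force: 0.0
[20.27 -8.75 -3.26 95.58 -1.13  6.9 ]
```

```bash
python3 -m jog '[[[0,0,-0.6,0,1],[0,0,-0.7,0,1],[0,0,-0.7,0,1],[0,0,-0.6,0,1],[0,0,-0.5,0,1],[0,0,-0.4,0,1],[0,0,-0.18,0,1],[0,0,0,0,1]]]'; python3 -m jog '[[[0,0,0,0,0.3],[0,0,0,0,0.3],[0,0,0,0,0.2],[0,0,0,0,0.2],[0,0,0,0,0.2],[0,0,0,0,0.2],[0,0,0,0,0.2]]]' 40
```

```text
time: 6.65
ee_pos: [0.4222, 0.1494, 0.0165]
tcp_rot: [-178.9, -0.1, -166.6]
wrist_force: [-0.9, 0.3, 0.6]
opening: 0.0851
grasp_force: 0.0
time: 7.35
ee_pos: [0.4235, 0.1501, 0.0184]
tcp_rot: [-178.9, 0.1, -166.5]
wrist_force: [-0.1, -0.6, 5.6]
opening: 0.0349
grasp_force: 39.9
```

```bash
python3 -m jog '[[[0,0,0.1,0,0.2],[0,0,0.3,0,0.2],[0,0,0.5,0,0.2],[0,0,0.6,0,0.2],[0,0,0.5,0,0.2],[0,0,0.3,0,0.2],[0.1,-0.2,0.1,0,0.2],[0.2,-0.37,0,-0.25,0.2]]]'; python3 -m jog '[[[0.25,-0.45,0,-0.3,0.2],[0.25,-0.45,0,-0.3,0.2],[0.25,-0.45,0,-0.3,0.2],[0.25,-0.45,0,-0.3,0.2],[0.25,-0.45,0,-0.3,0.2],[0.25,-0.45,0,-0.3,0.2],[0.25,-0.45,0,-0.3,0.2],[0.25,-0.45,0,-0.3,0.2]]]';python3 -m jog '[[[0.25,-0.45,0,-0.25,0.2],[0.25,-0.45,0,-0.25,0.2],[0.25,-0.45,0,-0.2,0.2],[0.2,-0.45,0,-0.2,0.2],[0.12,-0.25,0,0,0.2],[0.05,-0.1,0,0,0.2],[0,0,0,0,0.2],[0,0,0,0,0.2]]]'
```

```text
time: 8.15
ee_pos: [0.4381, 0.1213, 0.1375]
tcp_rot: [-178.9, 0.0, -167.7]
wrist_force: [1.0, 0.3, -0.1]
opening: 0.0348
grasp_force: 40.0
time: 8.95
ee_pos: [0.5378, -0.0605, 0.1359]
tcp_rot: [-178.9, -0.1, -179.9]
wrist_force: [-0.1, 0.6, -0.7]
opening: 0.035
grasp_force: 40.0
time: 9.75
ee_pos: [0.5936, -0.1656, 0.1372]
tcp_rot: [-178.9, -0.0, 175.7]
wrist_force: [0.2, -0.9, 0.1]
opening: 0.0346
grasp_force: 40.0
```

```bash
python3 -m jog '[[[0,-0.02,-0.3,0,0.2],[0,-0.02,-0.5,0,0.2],[0,0,-0.5,0,0.2],[0,0,-0.4,0,0.2],[0,0,-0.2,0,0.2],[0,0,-0.1,0,0.2],[0,0,-0.1,0,0.2],[0,0,0,0,0.2]]]'; python3 -m jog '[[[0,0,-0.04,0,0.2],[0,0,-0.04,0,0.2],[0,0,0,0,0.2],[0,0,0,0,0.2]]]'
```

```text
time: 10.55
ee_pos: [0.594, -0.1681, 0.0324]
tcp_rot: [-178.9, 0.0, 175.7]
wrist_force: [0.3, 0.6, 0.3]
opening: 0.0352
grasp_force: 40.0
time: 10.95
ee_pos: [0.594, -0.1682, 0.0284]
tcp_rot: [-178.9, 0.0, 175.7]
wrist_force: [0.2, -0.1, -1.0]
opening: 0.035
grasp_force: 40.0
```

```bash
python3 -m jog '[[[0,0,-0.03,0,0.2],[0,0,0,0,0.2]]]';python3 -m jog '[[[0,0,-0.03,0,0.2],[0,0,0,0,0.2]]]';python3 -m jog '[[[0,0,-0.02,0,0.2],[0,0,0,0,0.2]]]'
```

```text
time: 11.15
ee_pos: [0.5938, -0.1681, 0.0266]
tcp_rot: [-178.9, 0.0, 175.7]
wrist_force: [-1.2, 0.5, -0.9]
opening: 0.0346
grasp_force: 40.0
time: 11.35
ee_pos: [0.5938, -0.1681, 0.025]
tcp_rot: [-178.9, -0.0, 175.7]
wrist_force: [0.4, -0.4, -1.2]
opening: 0.0347
grasp_force: 40.0
time: 11.55
ee_pos: [0.5939, -0.1682, 0.0245]
tcp_rot: [-178.9, 0.0, 175.7]
wrist_force: [-0.8, -0.4, 0.9]
opening: 0.0349
grasp_force: 40.2
```

```bash
for i in 1; do python3 -m jog '[[[0,0,-0.02,0,0.2],[0,0,0,0,0.2]]]';python3 -m jog '[[[0,0,-0.02,0,0.2],[0,0,0,0,0.2]]]';done | grep -E 'ee_pos|wrist'
```

```text
ee_pos: [0.594, -0.1683, 0.0244]
wrist_force: [-2.6, 0.4, 7.1]
ee_pos: [0.5941, -0.1683, 0.0243]
wrist_force: [-6.6, 0.1, 12.9]
```

```bash
python3 -m jog '[[[0,0,0.03,0,0.2],[0,0,0,0,0.5],[0,0,0,0,0.6],[0,0,0,0,0.65],[0,0,0.1,0,0.65],[0,0,0.3,0,0.65],[0,0,0.5,0,0.65],[0,0,0.7,0,0.65]]]'; python3 -m jog '[[[0,0,0.7,0,1],[0,0,0.6,0,1],[0,0,0.4,0,1],[0,0,0.2,0,1],[0,0,0,0,1]]]'
python3 - <<'E'
from h import *
T=toolT();a=camera("wrist");np.save("w2.npy",T);b=camera("top")
b=cv2.resize(b[80:280,200:440],(480,400),interpolation=cv2.INTER_CUBIC)
cv2.imwrite("pics/c2.png",np.hstack([cv2.resize(a,(320,240)),np.zeros((240,480,3),np.uint8)]) if 0 else np.hstack([np.vstack([cv2.resize(a,(320,240)),np.zeros((160,320,3),np.uint8)]),b]))
E
```

```text
time: 12.75
ee_pos: [0.5931, -0.1679, 0.1044]
tcp_rot: [-178.9, -0.1, 175.7]
wrist_force: [1.1, -0.5, 1.2]
opening: 0.0555
grasp_force: 0.0
time: 13.25
ee_pos: [0.5945, -0.1683, 0.2007]
tcp_rot: [-178.8, 0.2, 175.7]
wrist_force: [-0.2, -0.0, -1.1]
opening: 0.0854
grasp_force: 0.0
```

View pics/c2.png

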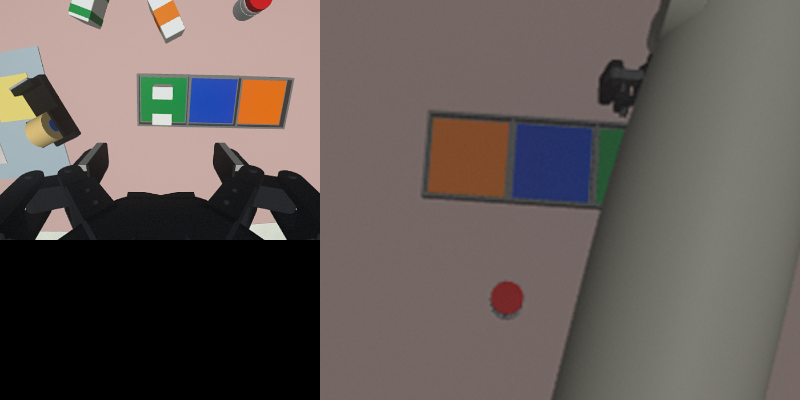

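The green carton stands in the green compartment. Next is the orange carton.

```bash
python3 -m jog '[[[-0.3,0.04,0,0.7,1],[-0.4,0.04,0,0.7,1],[-0.5,0.05,0,0.7,1],[-0.5,0.05,0,0.7,1],[-0.5,0.06,0,0.7,1],[-0.4,0.05,0,0.7,1],[-0.3,0.04,0,0.7,1],[-0.16,0.01,0,0.66,1]]]';python3 -m jog '[[[0,0,0,0,1],[0,0,0,0,1]]]'
python3 - <<'E'
from h import *
T=toolT();a=camera("wrist");np.save("w3.npy",T);cv2.imwrite("pics/w3.png",a)
E
```

```text
time: 14.15
ee_pos: [0.4392, -0.1508, 0.1976]
tcp_rot: [-178.9, -0.1, -156.4]
wrist_force: [-0.9, -0.3, -0.1]
opening: 0.0855
grasp_force: 0.0
time: 14.35
ee_pos: [0.4408, -0.1511, 0.198]
tcp_rot: [-178.9, -0.0, -156.6]
wrist_force: [0.1, -0.6, -0.3]
opening: 0.085
grasp_force: 0.0
```

View pics/w3.png

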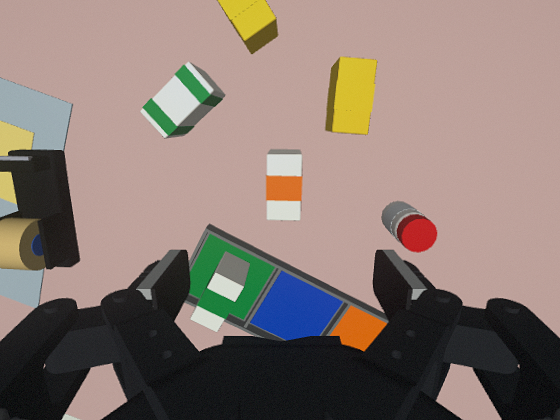

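The orange carton's top is centred at (284,187) and square to the gripper. The green carton is upright on its pad.

```bash
python3 -m jog '[[[0,0,-0.6,0,1],[0,0,-0.7,0,1],[0,0,-0.7,0,1],[0,0,-0.6,0,1],[0,0,-0.5,0,1],[0,0,-0.4,0,1],[0,0,-0.13,0,1],[0,0,0,0,1]]]'; python3 -m jog '[[[0,0,0,0,0.3],[0,0,0,0,0.3],[0,0,0,0,0.2],[0,0,0,0,0.2],[0,0,0,0,0.2],[0,0,0,0,0.2],[0,0,0,0,0.2]]]' 40
```

```text
time: 15.2
ee_pos: [0.4405, -0.1509, 0.0164]
tcp_rot: [-179.0, -0.1, -156.5]
wrist_force: [0.0, 0.2, 0.1]
opening: 0.0857
grasp_force: 0.0
time: 15.9
ee_pos: [0.4415, -0.1514, 0.0183]
tcp_rot: [-178.8, 0.1, -156.5]
wrist_force: [-0.4, -0.2, 6.3]
opening: 0.0347
grasp_force: 40.1
```

```bash
python3 -m jog '[[[0,0,0.1,0,0.2],[0,0,0.3,0,0.2],[0,0,0.5,0,0.2],[0,0,0.6,0,0.2],[0,0,0.5,0,0.2],[0,0,0.3,0,0.2],[0.1,0.1,0.1,-0.2,0.2],[0.2,0.23,0,-0.46,0.2]]]'; python3 -m jog '[[[0.3,0.35,0,-0.5,0.2],[0.3,0.35,0,-0.5,0.2],[0.35,0.4,0,-0.5,0.2],[0.35,0.4,0,-0.5,0.2],[0.35,0.4,0,-0.5,0.2],[0.35,0.4,0,-0.5,0.2],[0.3,0.35,0,-0.5,0.2],[0.3,0.3,0,-0.5,0.2]]]';python3 -m jog '[[[0.25,0.25,0,-0.5,0.2],[0.18,0.2,0,-0.4,0.2],[0.08,0.1,0,0,0.2],[0,0,0,0,0.2],[0,0,0,0,0.2]]]'
```

```text
time: 16.7
ee_pos: [0.4562, -0.1351, 0.1388]
tcp_rot: [-178.8, 0.1, -159.9]
wrist_force: [-0.6, 0.8, -0.9]
opening: 0.0347
grasp_force: 40.1
time: 17.5
ee_pos: [0.5863, 0.0139, 0.1372]
tcp_rot: [-178.9, -0.0, -179.9]
wrist_force: [0.7, -1.0, -1.1]
opening: 0.0344
grasp_force: 40.1
time: 18.0
ee_pos: [0.611, 0.04, 0.1373]
tcp_rot: [-178.9, -0.0, 175.8]
wrist_force: [-0.1, -0.4, -0.5]
opening: 0.035
grasp_force: 40.1
```

```bash
python3 -m jog '[[[0.02,0,-0.3,0,0.2],[0,0,-0.5,0,0.2],[0,0,-0.5,0,0.2],[0,0,-0.4,0,0.2],[0,0,-0.25,0,0.2],[0,0,-0.15,0,0.2],[0,0,-0.1,0,0.2],[0,0,0,0,0.2]]]'; python3 -m jog '[[[0,0,-0.02,0,0.2],[0,0,-0.02,0,0.2],[0,0,0,0,0.2]]]';python3 -m jog '[[[0,0,-0.02,0,0.2],[0,0,0,0,0.2]]]';python3 -m jog '[[[0,0,-0.02,0,0.2],[0,0,0,0,0.2]]]'
```

```text
time: 18.8
ee_pos: [0.6123, 0.0402, 0.0272]
tcp_rot: [-178.9, 0.0, 175.7]
wrist_force: [1.2, 0.5, -0.8]
opening: 0.0347
grasp_force: 40.1
time: 19.1
ee_pos: [0.6126, 0.0404, 0.0257]
tcp_rot: [-178.9, 0.1, 175.7]
wrist_force: [-0.0, 0.0, -0.7]
opening: 0.0349
grasp_force: 40.1
time: 19.3
ee_pos: [0.6125, 0.0404, 0.0244]
tcp_rot: [-178.9, 0.0, 175.7]
wrist_force: [0.4, 0.1, -0.5]
opening: 0.0346
grasp_force: 40.2
time: 19.5
ee_pos: [0.6126, 0.0403, 0.0244]
tcp_rot: [-178.9, 0.1, 175.7]
wrist_force: [-2.6, -1.2, 6.0]
opening: 0.0352
grasp_force: 40.9
```

```bash
python3 -m jog '[[[0,0,0.02,0,0.2],[0,0,0,0,0.5],[0,0,0,0,0.6],[0,0,0,0,0.65],[0,0,0.1,0,0.65],[0,0,0.3,0,0.65],[0,0,0.5,0,0.65],[0,0,0.7,0,0.65]]]'; python3 -m jog '[[[0,0,0.7,0,1],[0,0,0.6,0,1],[-0.1,0.1,0.4,0,1],[-0.3,0.3,0.2,0,1],[-0.4,0.4,0,0,1],[-0.5,0.5,0,0,1],[-0.5,0.5,0,0,1],[-0.5,0.5,0,0,1]]]';python3 -m jog '[[[-0.5,0.5,0,0,1],[-0.5,0.5,0,0,1],[-0.5,0.5,0,0,1],[-0.4,0.4,0,0,1],[-0.3,0.3,0,0,1],[-0.2,0.2,0,0,1],[-0.06,0.06,0,0,1],[0,0,0,0,1]]]'
python3 - <<'E'
from h import *
T=toolT();a=camera("wrist");np.save("w4.npy",T);cv2.imwrite("pics/w4.png",a);print(T[:3,3])
E
```

```text
time: 20.3
ee_pos: [0.6116, 0.0403, 0.1049]
tcp_rot: [-178.9, -0.1, 175.7]
wrist_force: [0.6, -0.2, 0.3]
opening: 0.0556
grasp_force: 0.0
time: 21.1
ee_pos: [0.4953, 0.1566, 0.1995]
tcp_rot: [-178.9, 0.0, 175.7]
wrist_force: [-0.2, 0.5, 1.0]
opening: 0.0855
grasp_force: 0.0
time: 21.9
ee_pos: [0.374, 0.2785, 0.1994]
tcp_rot: [-178.9, 0.0, 175.8]
wrist_force: [0.2, -0.1, -0.6]
opening: 0.0855
grasp_force: 0.0
[0.37404269 0.2784816  0.19937274]
```

View pics/w4.png

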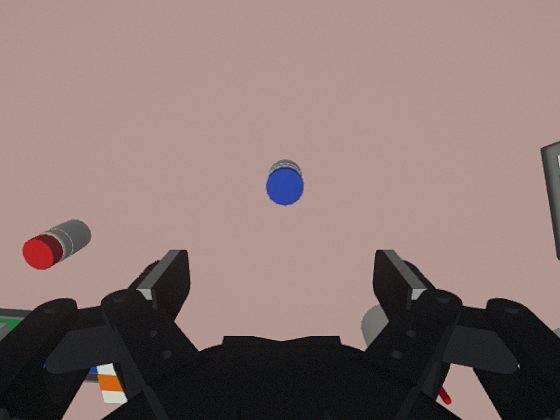

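The blue cap is centred at (285,186), so the gripper is over the bottle.

```bash
python3 -c "
from h import *
print(ray('wrist',285,186,.07,np.load('w4.npy')@np.array(camera_params('wrist')['tool_from_camera'])))"; python3 -m jog '[[[0,0,-0.6,0,1],[0,0,-0.7,0,1],[0,0,-0.7,0,1],[0,0,-0.6,0,1],[0,0,-0.5,0,1],[0,0,-0.4,0,1],[0,0,-0.15,0,1],[0,0,0,0,1]]]'; python3 -m jog '[[[0,0,0,0,0.4],[0,0,0,0,0.4],[0,0,0,0,0.25],[0,0,0,0,0.25],[0,0,0,0,0.25],[0,0,0,0,0.25],[0,0,0,0,0.25]]]' 40
```

```text
[0.37177723 0.28107431 0.07      ]
time: 22.75
ee_pos: [0.3743, 0.2774, 0.016]
tcp_rot: [-178.8, -0.1, 175.6]
wrist_force: [0.2, 0.3, 0.4]
opening: 0.0855
grasp_force: 0.0
time: 23.45
ee_pos: [0.3749, 0.2786, 0.018]
tcp_rot: [-178.9, 0.1, 175.7]
wrist_force: [-1.1, -2.4, 5.8]
opening: 0.0369
grasp_force: 40.5
```

```bash
python3 -m jog '[[[0,0,0.1,0,0.25],[0,0,0.3,0,0.25],[0,0,0.5,0,0.25],[0,0,0.6,0,0.25],[0,0,0.5,0,0.25],[0,0,0.3,0,0.25],[0.1,-0.15,0.1,0,0.25],[0.2,-0.3,0,0,0.25]]]'; python3 -m jog '[[[0.25,-0.4,0,0,0.25],[0.3,-0.45,0,0,0.25],[0.3,-0.45,0,0,0.25],[0.3,-0.45,0,0,0.25],[0.3,-0.45,0,0,0.25],[0.3,-0.45,0,0,0.25],[0.3,-0.45,0,0,0.25],[0.3,-0.45,0,0,0.25]]]';python3 -m jog '[[[0.3,-0.45,0,0,0.25],[0.3,-0.45,0,0,0.25],[0.3,-0.45,0,0,0.25],[0.3,-0.45,0,0,0.25],[0.3,-0.45,0,0,0.25],[0.25,-0.35,0,0,0.25],[0.15,-0.2,0,0,0.25],[0,0,0,0,0.25]]]'
python3 - <<'E'
from h import *
a=camera("scene");cv2.imwrite("pics/s5.png",cv2.resize(a[150:360,200:480],(800,600),interpolation=cv2.INTER_CUBIC))
E
```

```text
time: 24.25
ee_pos: [0.3896, 0.2559, 0.1373]
tcp_rot: [-178.9, 0.0, 175.8]
wrist_force: [0.3, -0.8, -1.1]
opening: 0.037
grasp_force: 40.3
time: 25.05
ee_pos: [0.507, 0.0766, 0.1357]
tcp_rot: [-178.8, -0.1, 175.7]
wrist_force: [0.5, 1.1, -2.0]
opening: 0.0369
grasp_force: 40.3
time: 25.85
ee_pos: [0.6019, -0.063, 0.1355]
tcp_rot: [-178.9, -0.1, 175.6]
wrist_force: [-0.1, 0.7, -2.0]
opening: 0.0367
grasp_force: 40.3
```

View pics/s5.png

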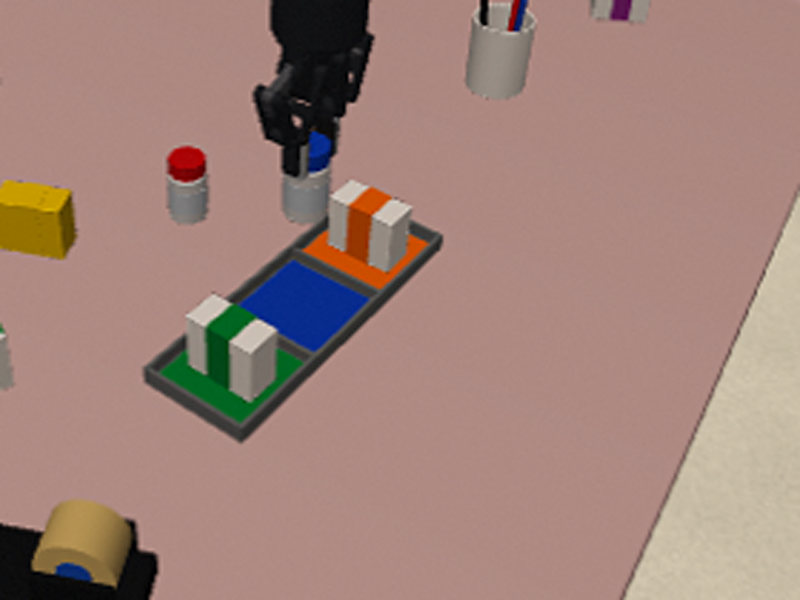

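Both cartons stand upright on their pads, and the bottle hangs upright in the gripper. I'll lower it onto the blue pad.

```bash
python3 -m jog '[[[0.02,0,-0.3,0,0.25],[0,0,-0.5,0,0.25],[0,0,-0.5,0,0.25],[0,0,-0.4,0,0.25],[0,0,-0.25,0,0.25],[0,0,-0.1,0,0.25],[0,0,-0.1,0,0.25],[0,0,0,0,0.25]]]'; python3 -m jog '[[[0,0,-0.02,0,0.25],[0,0,0,0,0.25]]]';python3 -m jog '[[[0,0,-0.02,0,0.25],[0,0,0,0,0.25]]]';python3 -m jog '[[[0,0,-0.02,0,0.25],[0,0,0,0,0.25]]]'
```

```text
time: 26.7
ee_pos: [0.603, -0.0615, 0.0294]
tcp_rot: [-178.9, 0.0, 175.7]
wrist_force: [0.1, -0.0, -1.6]
opening: 0.0367
grasp_force: 40.3
time: 26.9
ee_pos: [0.6033, -0.0617, 0.029]
tcp_rot: [-178.9, 0.1, 175.7]
wrist_force: [-0.1, 0.1, -0.7]
opening: 0.0367
grasp_force: 40.3
time: 27.1
ee_pos: [0.603, -0.0617, 0.0274]
tcp_rot: [-178.9, 0.0, 175.7]
wrist_force: [-0.6, -0.1, -1.2]
opening: 0.0369
grasp_force: 40.3
time: 27.3
ee_pos: [0.6028, -0.0617, 0.0262]
tcp_rot: [-178.9, 0.0, 175.7]
wrist_force: [-0.1, -0.4, -0.8]
opening: 0.0369
grasp_force: 40.3
```

```bash
python3 -m jog '[[[0,0,-0.02,0,0.25],[0,0,0,0,0.25]]]'|grep -E 'ee_|wri';python3 -m jog '[[[0,0,-0.02,0,0.25],[0,0,0,0,0.25]]]'|grep -E 'ee_|wri';python3 -m jog '[[[0,0,-0.02,0,0.25],[0,0,0,0,0.25]]]'|grep -E 'ee_|wri'
```

```text
ee_pos: [0.6028, -0.0616, 0.0251]
wrist_force: [-0.3, -0.6, -0.4]
ee_pos: [0.6028, -0.0616, 0.0242]
wrist_force: [-0.4, -0.4, -0.9]
ee_pos: [0.6031, -0.0617, 0.0241]
wrist_force: [-1.2, -0.3, 4.5]
```

```bash
python3 -m jog '[[[0,0,0.02,0,0.25],[0,0,0,0,0.5],[0,0,0,0,0.65],[0,0,0,0,0.7],[0,0,0.1,0,0.7],[0,0,0.3,0,0.7],[0,0,0.5,0,0.7],[0,0,0.7,0,0.7]]]'; python3 -m jog '[[[0,0,0.7,0,1],[0,0,0.7,0,1],[0,0,0.5,0,1],[-0.3,0,0.3,0,1],[-0.5,0,0.1,0,1],[-0.5,0,0,0,1],[-0.3,0,0,0,1],[0,0,0,0,1]]]'
python3 - <<'E'
from h import *
a=camera("scene");cv2.imwrite("pics/s6.png",cv2.resize(a,(800,600),interpolation=cv2.INTER_CUBIC))
cv2.imwrite("pics/t6.png",cv2.resize(camera("top")[100:300,140:440],(800,533),interpolation=cv2.INTER_CUBIC))
E
```

```text
time: 28.7
ee_pos: [0.6021, -0.0616, 0.105]
tcp_rot: [-178.9, -0.1, 175.7]
wrist_force: [0.5, -1.0, -0.6]
opening: 0.06
grasp_force: 0.0
time: 29.5
ee_pos: [0.5218, -0.0617, 0.2216]
tcp_rot: [-178.9, 0.2, 175.7]
wrist_force: [-0.2, -0.3, -0.2]
opening: 0.0852
grasp_force: 0.0
```

View pics/s6.png

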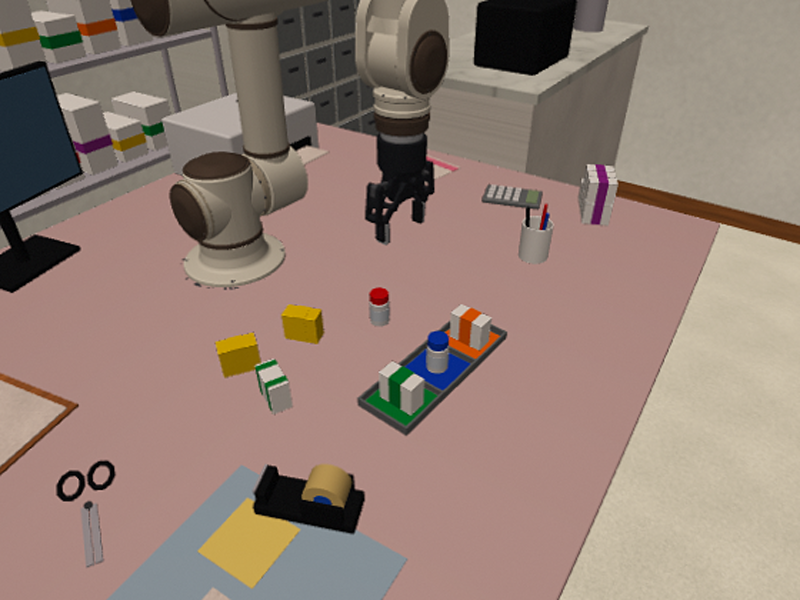

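View pics/t6.png

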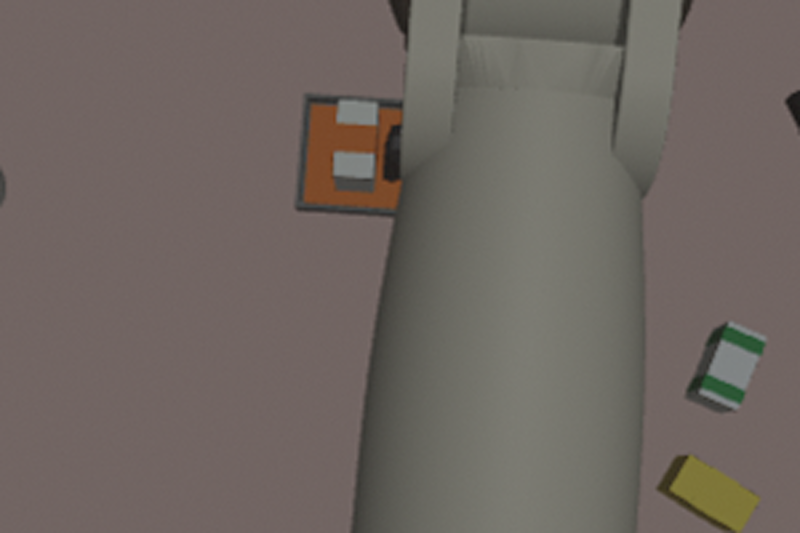

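All three stand upright on their own pads: green (400,390), blue bottle (437,352) and orange (470,328) in the scene picture. The look-alikes, tape dispenser and pen cup haven't moved, and the gripper is clear.

```bash
python3 -c "
from workcell import ticket
print(ticket.job_done())"
```

```text
the job is handed in; nothing more can be done
None
```

The order is made up and handed in, about 30 s on the robot's clock: the green carton, the orange carton and the blue-cap bottle each stand upright on their own pad, and nothing else was moved.

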